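Clip the lock-out tag onto the eye of its stand

ROBOT

A 6-joint arm with a two-finger parallel gripper is mounted at the origin on a cart in front of the work surface, level with it; the furniture and walls round the work are solid. World frame = base frame: x ahead of the robot, y to its left, z up, the work surface at z = 0. Lengths are in m, angles in rad, forces in N, time in s.
With the tool pointing down it reaches from about 0.35 to 0.85 m from the base axis. Payload 8.1 kg.
Tool frame: the origin (TCP) lies at the centre of the arm's flange, where the gripper is bolted on; the fingertips stand 186 mm ahead of it and the grasp point (between the pads) lies 167 mm ahead of it; z points along the fingers, y is the direction in which the jaws open and shut (so a half turn about z gives the same grasp; the last joint's range is limited). The gripper opens to 93 mm and grips with 3 to 60 N. Pads are 15 mm wide; open, the fingers measure 128 mm over their backs; the gripper's body (75 mm by 188 mm) begins 65 mm behind the grasp point.
Start: joints at [-1.421, 0.13, 1.488, -0, 1.523, -0.085], TCP at [0.14, -0.584, 0.405] pointing down, gripper open.
Joint ranges: [-2.96, 2.96], [-0.89, 2.26], [0.02, 2.5], [-1.34, 4.48], [0, 2.73], [-2.66, 2.66]. Speed limits (rad/s): [2.39, 2.39, 2.79, 3.14, 3.14, 3.14].

INTERFACE

Orientations are given as a unit quaternion [w, x, y, z].
In Python, from bench import observe, capture, job_done gives the robot as it stands. The module is installed in compiled form; this text tells all that it offers.
- The arm moves only by the tool carry_out, never from a script. Its argument "plan" is text: rows parted by semicolons, each of 5 numbers parted by spaces: the shift along the tool's x, y, z each as a share of 2.5 cm, from -1 to 1, then the turn about the tool's z as a share of 5 degrees, from -1 to 1, then the opening, from -1 (shut) to 1 (fully open). A call has 1 to 12 rows; each row shifts and turns the commanded pose from where the row before left it, along the tool's axes as they then stand; what a row does not reach is not made up. A row lasts 1/8 s, in which the tool goes at most 62.5 mm and 10.7 degrees, less where a joint would pass 70% of its speed; a pose out of reach is approached as far as the arm can. A call with a number of a shift or a turn outside -1 to 1 is refused whole. A call with a gripper value outside its range is refused whole. The fingers move at their own pace and stop on an object; "squeeze" is the grip in N (left out, the last holds). Time passes only in rows, so rows that do not move let the fingers close. It gives the time, the measured TCP pose, the force and the opening at its end, in the units of the state.
- observe(): the state, without advancing time (a new reading comes with each control period).
- capture(name): name is "scene" or "top" or "wrist"; returns a dict with "img" (400x640x3 uint8, red, green, blue), "camera_matrix" (3x3 intrinsics, pixels), "extrinsics" (4x4, takes a point from camera to world coordinates); the wrist camera has in their place "tool_from_camera" (4x4, takes a point from camera to tool coordinates, whose origin is the TCP and whose axes are the flange's). Camera axes: x right, y down, z forward; pixel columns grow to the right and rows downward; lengths in m; the calibration is good to about 2 mm. A picture is of the moment at which its call begins: read the wrist's pose just before it. There is no depth.
- job_done(): hands the job in, once; it reports no verdict.
The state is a dict: "time_s": time; "qpos": joint angles; "qvel": joint speeds; "effort": joint torques, N m; "ee_pos": TCP position; "ee_rot": TCP orientation; "force": force on the tool from outside, world axes, zero at the start; "wrist_torque": the same for the moment, N m; "opening": finger opening in m.
Only numpy, scipy, OpenCV 4.12 (cv2) and the standard library are available. Lean on these libraries where they do the work, as an engineer would, in place of code of your own. Each camera call takes 0.05 s, during which the arm holds its last target. There are 200 camera calls.

TASK

The slicer is about to be cleaned: take the steel lock-out tag out of its slotted rack, press its snap hook sideways against the top bar of the eye on the tag stand so that the sprung gate gives way and the bar goes in, and leave the tag hanging upright from the bend of the hook with the gate sprung shut. The eye is set to a different height each time, so feel for it and press gently; leave the other things on the table where they are.

Things in the scene. Friction and masses are not known exactly. Their poses are not given: they have to be found in the camera images.
- tag_tab (a point): Centre of the finger tab on top of the loose tag, the place to grip it: a black block 22 (x) x 12 (y) x 40 (z) mm. The tag is one stiff steel part, 142 mm tall, 0.15 kg, flat in its own x-z plane, z up along it, upright at the start. Heights above its underside: plate 0 to 40, hook loop 40 to 102, tab 102 to 142 (this point 122) mm.
- tag: The tag; origin at the centre of its underside, axes as tag_tab. Its plate is 44 mm wide (x), 6 thick (y), 40 tall, flat below, and starts 22 mm deep in the rack's slot (underside 6 mm above the table), x along the slot; draw it straight up. The loop is of 8 mm round bar; its fixed back is centred at x = -15 mm (inner face x = -11), the sprung gate is on the +x side.
- gate_press (a point): Best place of the gate to press a bar against: x = +15, height 73 mm above the tag's underside; the press is towards -x of the tag. The bar's centre should meet it at 71 to 75 mm. Above the gate the fixed nose of the hook comes down at x = +15 to height 80 mm, so a bar met higher strikes it; one met lower strikes the solid hinge housing (x = 10 to 20, up to height 66; hinge axis at 56). The gate's free tip is at 79 mm.
- hook_bend (a point): Inner top of the hook's bend, 94 mm above the tag's underside at x = 0, 28 mm below tag_tab, same axes: where the bar bears when the tag hangs.
- tag_gate (a joint): Angle of the sprung gate: 0 shut, grows as it is pressed inward (towards -x of the tag), stop at 1.25 rad. Its spring always shuts it; pressing it open takes 2 to 8 N. It snaps shut behind a bar that has gone about 18 mm in past the gate's shut centre line (x = +15), or that, once inside the nose, is shifted up into the bend above the gate's tip.
- tag_stand: Steel stand fixed to the table, origin at the centre of its underside, z up: base plate 70 (x) x 110 (y) x 8 mm, from which rises the eye, an upside-down U of 8 mm round bar: legs at y = -34 and +34 mm in sleeves 60 mm high, and a straight level top bar along y, free for 50 mm in the middle. Either side (+x or -x) may be hooked. The eye bears at most 15 N.
- eye_foot (a point): Point on top of the stand's base plate straight below the middle of the eye's top bar, 8 mm above the table; the stand's axes. The clamped legs are set afresh each time: the top of the bar is somewhere between 110 and 165 mm above the table, and that height is NOT in the readings. It can be felt by lowering the tag's flat underside onto the bar at 10 mm/s or less.
- tag_rack: Dark steel block 80 (x) x 44 (y) x 28 mm fixed to the table, origin at the centre of its underside, with an upright slot 45 mm (x) x 7 mm (y), 22 mm deep, in which the tag's plate stands.
- ramekin_1: Bystander: small round steel dish, 65 mm across and 37 mm high, origin at the centre of its underside.
- timer: Bystander: round white kitchen timer, 66 mm across and 53 mm high, origin at the centre of its underside.
- probe_thermometer: Bystander: probe thermometer with a round dial 45 mm across and a thin stem, 134 mm long, lying down.
- tub_1: Bystander: small printed plastic tub, 72 mm across and 71 mm high, origin at the centre of its underside.
Not all that is in view belongs to the job. Of the things that look like the tag_stand, the larger one is meant.

How it is judged:
On the way, in this order (a step that is already met when the one before it is completed fails the run):
1. the gate is pressed open against the eye (value of joint tag_gate above 0.4 rad and contact force between tag and tag_stand above 0.5 N and horizontal distance between hook_bend and tag_stand below 0.045 m), for 0.05 s.
2. the bar is inside the bend of the hook and the gate has sprung shut (value of joint tag_gate below 0.12 rad and x of hook_bend in the frame of tag_stand between -0.012 and 0.012 m and y of hook_bend in the frame of tag_stand between -0.03 and 0.03 m and height (world z) of hook_bend below 0.18 m), for 0.2 s.
At the end, for the whole second after the job is handed in: The tag hangs released and at rest from the eye: the inside of the hook's bend lies on the top bar (within 12 mm of it across the bar, within 30 mm of its middle along it, at the bar's height), the tag is upright within 20 degrees, and the gate is shut (under 0.12 rad) (value of joint tag_gate below 0.12 rad and x of hook_bend in the frame of tag_stand between -0.012 and 0.012 m and y of hook_bend in the frame of tag_stand between -0.03 and 0.03 m and height (world z) of hook_bend between 0.103 and 0.173 m and angle between hook_bend's own z axis and vertical below 0.35 rad and contact force between tag and tag_stand above 0.4 N and linear speed of tag below 0.05 m/s); the robot touches nothing.
It fails at once if the tag is pressed on the stand or its eye with more than 15 N (contact force between tag and tag_stand above 15 N).
It fails at once if the hand or arm pushes the stand with more than 15 N (contact force between the arm and tag_stand above 15 N).
It fails at once if a bystander is moved more than 30 mm (distance of any of ramekin_1, timer, probe_thermometer, tub_1 from where it was at the start of the episode above 0.03 m).
It also fails if it takes over 61 s, if anything falls off the work surface, if the arm or the gripper's body presses on something with over 40 N, if the wrist force passes 120 N, or if a joint passes its speed limit or range.

## Working session

There is one attempt and no reset: what is moved stays moved. The work goes in short steps, Python scripts to look and compute and a tool call to move; the robot and the scene stay as the last step left them, time stands still between calls to the robot, and variables do not carry over. Pictures are saved under pics/ and viewed, about 8 in all and at most 12, crops included, and the job is handed in when it is done.

Besides the shell and the picture viewer there is one more tool, called after ">>>" as name(argument=value, ...) on one line, values as JSON. carry_out: Moves the arm, as the interface text tells. Shift numbers are shares of 2.5 cm and turn numbers shares of 5 degrees, none past 1 either way. Its arguments: {"type":"object","properties":{"plan":{"type":"string"},"squeeze":{"type":"number"}},"required":["plan"]}

```bash
mkdir -p pics; cat > h.py <<'E'
from bench import observe, capture, job_done
import numpy as np, cv2
from scipy.spatial.transform import Rotation as R
def pose(s=None):
    s=s or observe(); T=np.eye(4); q=s["ee_rot"]; T[:3,:3]=R.from_quat([q[1],q[2],q[3],q[0]]).as_matrix(); T[:3,3]=s["ee_pos"]; return T
def snap(name,fn=None):
    T=pose(); c=capture(name)
    E=c["extrinsics"] if "extrinsics" in c else T@c["tool_from_camera"]
    np.savez("pics/%s.npz"%(fn or name),img=c["img"],K=c["camera_matrix"],E=E)
    cv2.imwrite("pics/%s.png"%(fn or name),c["img"][:,:,::-1]); return c
def load(fn):
    d=np.load("pics/%s.npz"%fn); return d["img"],d["K"],d["E"]
def px2w(fn,u,v,z):
    _,K,E=load(fn); d=E[:3,:3]@np.linalg.inv(K)@[u,v,1]; o=E[:3,3]; return o+d*(z-o[2])/d[2]
def w2px(fn,p):
    _,K,E=load(fn); q=K@(E[:3,:3].T@(np.array(p)-E[:3,3])); return q[:2]/q[2]
def crop(fn,u0,v0,u1,v1,k,out):
    i=load(fn)[0][v0:v1,u0:u1,::-1]; cv2.imwrite("pics/%s.png"%out,cv2.resize(i,None,fx=k,fy=k,interpolation=cv2.INTER_CUBIC))
E
python3 - <<'E'
from h import *
print(observe())
snap("top");snap("scene")
for n in("top","scene"):
    i,K,E=load(n);print(K,E)
i=np.vstack([load("top")[0],]);
E
```

```text
{'time_s': 0.0, 'qpos': array([-1.42138183e+00,  1.31124257e-01,  1.48929515e+00, -3.67296426e-05,
        1.52300656e+00, -8.54030568e-02]), 'qvel': array([-8.98880278e-04,  1.38402032e-03, -7.75307611e-05, -6.88240632e-04,
        6.54604433e-04, -2.49789674e-04]), 'effort': array([-2.91551056e-03, -5.59858632e+01, -4.91755199e+01,  7.62489508e-02,
        3.51047341e-02, -1.87547307e-04]), 'ee_pos': array([ 0.13957666, -0.58329338,  0.40370048]), 'ee_rot': array([-9.15598776e-04,  9.93114982e-01,  1.17140057e-01, -4.76668480e-05]), 'force': array([-1.20213439,  0.77255692, -0.16210492]), 'wrist_torque': array([ 0.03146517, -0.02971693,  0.01517291]), 'opening': 0.09302014382101353}
[[459.95074069   0.         314.95522007]
 [  0.         459.95074069 203.98975425]
 [  0.           0.           1.        ]] [[-0.01050112 -0.99401001  0.10878336  0.3641237 ]
 [-0.99994402  0.01029759 -0.00243262 -0.00969304]
 [ 0.00129785 -0.10880282 -0.9940625   1.04484662]
 [ 0.          0.          0.          1.        ]]
[[440.72928655   0.         321.71891497]
 [  0.         440.72928655 205.97359983]
 [  0.           0.           1.        ]] [[-0.83945802 -0.31848888  0.44031247  0.08522985]
 [-0.54342307  0.49009604 -0.68154034  0.59608733]
 [ 0.00126762 -0.81140046 -0.58448926  0.62113802]
 [ 0.          0.          0.          1.        ]]
```

View pics/top.png

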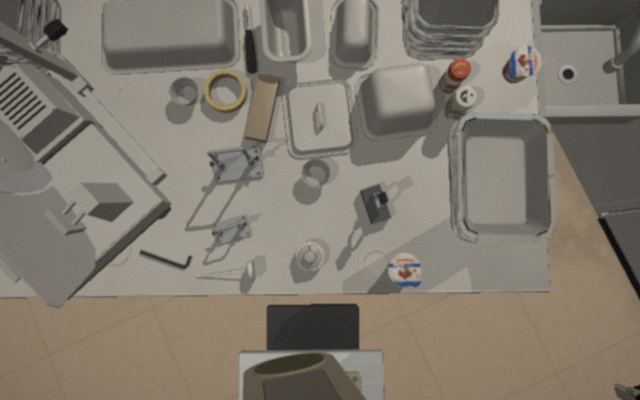

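View pics/scene.png

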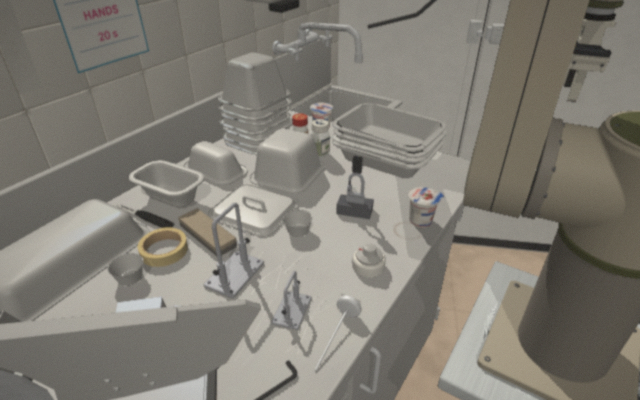

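The top view shows the rack and tag at about (376,203). There are two stand candidates: a large one at (236,165) and a small one at (231,230). In the scene view they are at (235,250) and (292,305), and the tag is at (356,190). I choose the larger stand and will check it in a close crop.

```bash
python3 - <<'E'
from h import *
crop("top",190,135,290,250,4,"a");crop("top",340,165,420,280,4,"b")
crop("scene",195,190,255,305,4,"c");
a,b,c=[cv2.imread("pics/%s.png"%k) for k in"abc"]
cv2.imwrite("pics/abc.png",np.hstack([a,b[:, :160],c]))
for n,u,v,z in(("rack",376,203,.028),("big",236,165,.008),("small",231,230,.008),("ram",317,175,.03),("timer",310,256,.05),("tub",405,270,.07)):print(n,px2w("top",u,v,z))
E
```

```text
rack [ 0.47620857 -0.14801527  0.028     ]
big [0.56921442 0.16750182 0.008     ]
small [0.4205947  0.17754976 0.008     ]
ram [ 0.54031066 -0.01743091  0.03      ]
timer [ 3.60659821e-01 -2.97392499e-04  5.00000000e-02]
tub [ 0.3294257  -0.19966908  0.07      ]
```

View pics/abc.png

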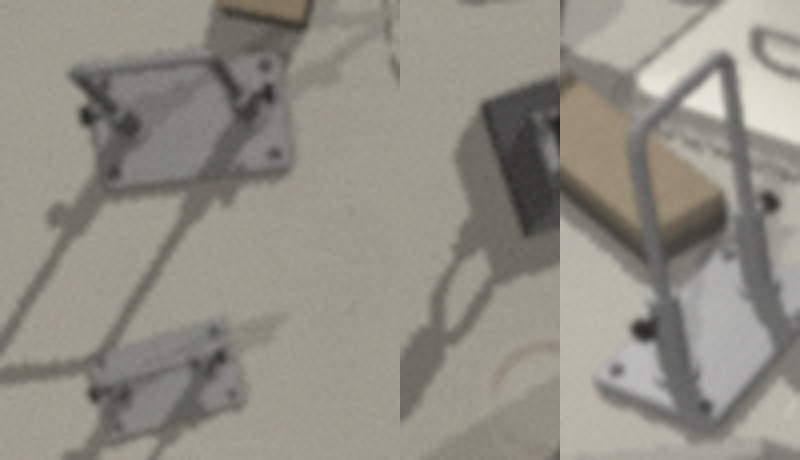

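```bash
python3 - <<'E'
from h import *
def tri(a,b):
    P=[];x=[]
    for n in("top","scene"):
        _,K,E=load(n);P.append(K@np.linalg.inv(E)[:3])
    X=cv2.triangulatePoints(P[0],P[1],np.array(a,float).reshape(2,1),np.array(b,float).reshape(2,1));return (X[:3]/X[3]).ravel()
print(tri((208.7,153.2),(215,225)),tri((243.7,150.5),(235.5,205)))
for u,v in((95,70),(282,52),(108,188),(292,165)):print(px2w("top",190+u/4,135+v/4,.008))
c=snap("wrist","w0");print(c["tool_from_camera"])
print(pose())
T=pose();print((T[:3,:3].T@(np.array([.44,-.15,.42])-T[:3,3]))/.025)
crop("scene",325,140,395,225,7,"t")
E
```

```text
[0.56377132 0.19617362 0.15187978] [0.57203134 0.12950544 0.149857  ]
[0.59887297 0.2187935  0.008     ]
[0.60831011 0.111541   0.008     ]
[0.53031307 0.21046959 0.008     ]
[0.54250672 0.10567974 0.008     ]
[[-4.74712842e-04 -9.63941387e-01 -2.66114217e-01  7.44430836e-02]
 [ 9.99999867e-01 -5.11081267e-04  6.74131813e-05 -8.27498872e-04]
 [-2.00988346e-04 -2.66114149e-01  9.63941502e-01  2.02001350e-02]
 [ 0.00000000e+00  0.00000000e+00  0.00000000e+00  1.00000000e+00]]
[[ 9.72569878e-01  2.32610792e-01 -2.25775248e-04  1.39584003e-01]
 [ 2.32610869e-01 -9.72568773e-01  1.47120866e-03 -5.83354108e-01]
 [ 1.22637056e-04 -1.48337100e-03 -9.99998892e-01  4.03890945e-01]
 [ 0.00000000e+00  0.00000000e+00  0.00000000e+00  1.00000000e+00]]
[ 15.71921603 -14.06442264  -0.62157236]
```

View pics/t.png

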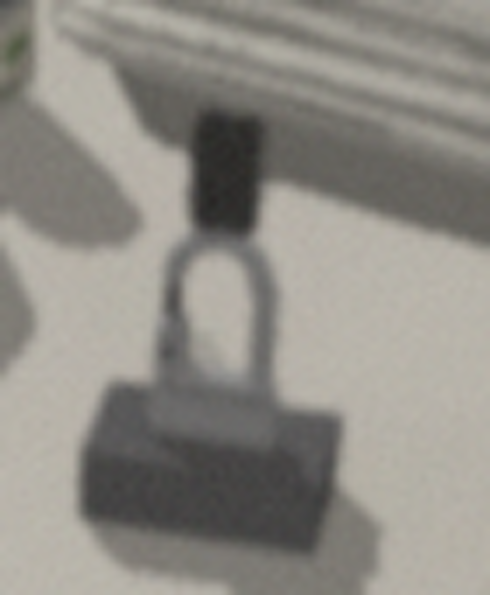

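The tag's gate (dark housing) is on the left in the scene view, so it faces world +x. The large stand's bar is about 0.15 m high at (0.568, 0.163), with a yaw of about 0.1. I'll move above the tag and turn the jaws to grip along tag x.

>>> carry_out(plan="0.95 -0.77 0 0 1;0.95 -0.77 0 0 1;0.95 -0.77 0 0 1;0.95 -0.77 0 0 1;0.95 -0.77 0 0 1;0.95 -0.77 0 0 1;0.95 -0.77 0 0 1;0.95 -0.77 0 0 1;0.95 -0.77 0 0 1")

```text
time_s: 1.27
ee_pos: [0.3076, -0.3644, 0.4045]
ee_rot: [-0.0, 0.993, 0.117, -0.0]
force: [0.8, 0.5, -0.2]
opening: 0.0931
```

>>> carry_out(plan="0.95 -0.77 0 0 1;0.95 -0.77 0 0 1;0.95 -0.77 0 0 1;0.95 -0.77 0 0 1;0.95 -0.77 0 0 1;0.95 -0.77 0 0 1;0.95 -0.77 0 0 1;0.95 -0.77 0 0 1;0.95 -0.77 0 0 1")

```text
time_s: 2.4
ee_pos: [0.4752, -0.1462, 0.4045]
ee_rot: [-0.0, 0.993, 0.117, -0.0]
force: [0.1, -0.5, 0.2]
opening: 0.093
```

>>> carry_out(plan="0 0 0 -1 1;0 0 0 -1 1;0 0 0 -1 1;0 0 0 -1 1;0 0 0 -1 1;0 0 0 -1 1;0 0 0 -1 1;0 0 0 -1 1;0 0 0 -1 1")

```text
time_s: 3.52
ee_pos: [0.4747, -0.147, 0.4044]
ee_rot: [-0.0, 0.872, 0.49, -0.0]
force: [-0.3, -0.2, 0.1]
opening: 0.0931
```

>>> carry_out(plan="0 0 0 -1 1;0 0 0 -1 1;0 0 0 -1 1;0 0 0 -1 1;0 0 0 -1 1;0 0 0 -1 1;0 0 0 -1 1;0 0 0 -1 1;0 0 0 -1 1;0 0 0 -0.8 1;0 0 0 0 1")

```text
time_s: 4.9
ee_pos: [0.4747, -0.1471, 0.4045]
ee_rot: [-0.0, 0.592, 0.806, -0.0]
force: [-0.0, 0.8, 0.2]
opening: 0.0933
```

```bash
python3 - <<'E'
from h import *
snap("wrist","w1");T=pose();print(T,observe()["time_s"])
print(w2px("w1",[.476,-.148,.028]),w2px("w1",[.476,-.148,.148]))
E
```

```text
[[-2.98425912e-01  9.54432731e-01 -3.71006788e-04  4.74690786e-01]
 [ 9.54432759e-01  2.98425993e-01  1.86514132e-04 -1.47066431e-01]
 [ 2.88733261e-04 -2.98440383e-04 -9.99999914e-01  4.04511239e-01]
 [ 0.00000000e+00  0.00000000e+00  0.00000000e+00  1.00000000e+00]] 4.95
[318.02026971 181.833253  ] [318.16814475 214.96115794]
```

View pics/w1.png

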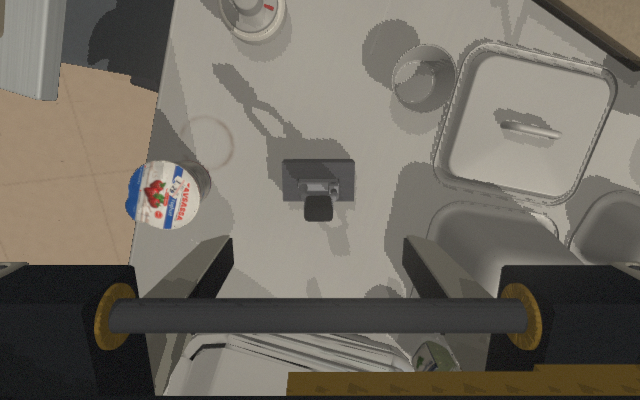

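The wrist view shows the tab's top at about (318,214), within 1 px of the prediction, with the gate housing on the right (+x). The jaws line up with the slot. I'll descend and grip.

>>> carry_out(plan="-0.05 0.04 1 0 1;0 0 1 0 1;0 0 1 0 1;0 0 0.8 0 1;0 0 0.5 0 0.5;0 0 0 0 -0.2;0 0 0 0 -1;0 0 0 0 -1;0 0 0 0 -1;0 0 0 0 -1;0 0 0 0 -1;0 0 0 0 -1", squeeze=45)

```text
time_s: 6.45
ee_pos: [0.4761, -0.148, 0.2972]
ee_rot: [-0.0, 0.592, 0.806, -0.0]
force: [-0.8, 0.1, 1.0]
opening: 0.0219
```

>>> carry_out(plan="0 0 -0.5 0 -1;0 0 -1 0 -1;0 0 -1 0 -1;0 0 -1 0 -1;0 0 -1 0 -1;0 0 -1 0 -1;0 0 -1 0 -1;0 0 -0.7 0 -1;0 0 0 0 -1")

```text
time_s: 7.58
ee_pos: [0.4763, -0.1481, 0.479]
ee_rot: [0.001, 0.592, 0.806, 0.0]
force: [1.0, 0.2, -2.2]
opening: 0.0216
```

>>> carry_out(plan="0.9 0.3 0 0 -1;0.9 0.3 0 0 -1;0.9 0.3 0 0 -1;0.9 0.3 0 0 -1;0.9 0.3 0 0 -1;0.9 0.3 0 0 -1;0.9 0.3 0 0 -1;0.9 0.3 0 0 -1;0.9 0.3 0 0 -1;0.9 0.3 0 0 -1;0.9 0.3 0 0 -1;0.9 0.3 0 0 -1")

```text
time_s: 9.07
ee_pos: [0.4807, 0.1373, 0.4757]
ee_rot: [-0.001, 0.592, 0.806, -0.001]
force: [0.1, 0.9, -0.7]
opening: 0.0219
```

>>> carry_out(plan="0 0 0 1 -1;0 0 0 1 -1;0 0 0 0.3 -1;0 0 0 0 -1")

```text
time_s: 9.57
ee_pos: [0.4809, 0.1365, 0.4765]
ee_rot: [-0.0, 0.669, 0.743, -0.0]
force: [0.1, -0.7, -2.6]
opening: 0.0222
```

```bash
python3 - <<'E'
from h import *
snap("wrist","w2");T=pose();print(T,observe()["force"],observe()["opening"])
E
```

```text
[[-1.04982601e-01  9.94473740e-01 -7.96606718e-04  4.80927747e-01]
 [ 9.94474058e-01  1.04982529e-01 -1.30912098e-04  1.36492900e-01]
 [-4.65588556e-05 -8.05948208e-04 -9.99999674e-01  4.76720274e-01]
 [ 0.00000000e+00  0.00000000e+00  0.00000000e+00  1.00000000e+00]] [ 0.00741128 -0.52156216 -1.95345311] 0.02173909259245995
```

View pics/w2.png

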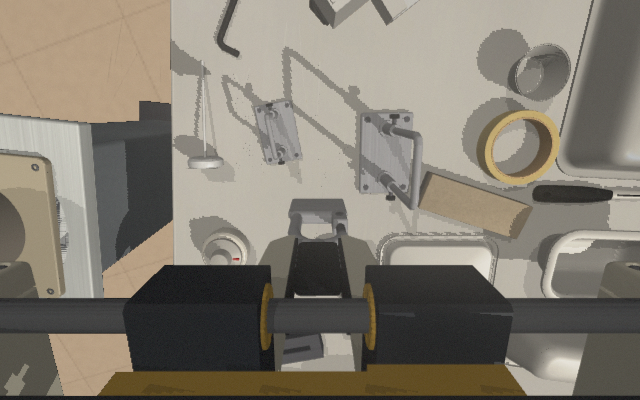

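The wrist view shows the tag held straight. The large stand's base runs from (361,111) to (411,193), and its bar runs from about (418,136) to (415,207), nearly square to the tag.

```bash
python3 - <<'E'
from h import *
for u,v in((362,111),(412,112),(360,192),(412,193)):print(px2w("w2",u,v,.008))
for z in(.145,.151,.157):
  a,b=px2w("w2",418,136,z),px2w("w2",415,207,z);print(z,a,b,np.linalg.norm(a-b),(a+b)/2)
img,K,E=load("w2");crop("w2",340,95,450,220,5,"w2c")
E
```

```text
[0.53130927 0.21651238 0.008     ]
[0.5970481  0.22213022 0.008     ]
[0.54391545 0.10735627 0.008     ]
[0.6169205  0.11357509 0.008     ]
0.145 [0.56877036 0.19795562 0.145     ] [0.57862786 0.12954364 0.145     ] 0.0691185190360126 [0.57369911 0.16374963 0.145     ]
0.151 [0.56693469 0.19820453 0.151     ] [0.57660218 0.13111126 0.151     ] 0.0677861943878421 [0.57176844 0.1646579  0.151     ]
0.157 [0.56509902 0.19845345 0.157     ] [0.5745765  0.13267887 0.157     ] 0.06645386973967164 [0.56983776 0.16556616 0.157     ]
```

View pics/w2c.png

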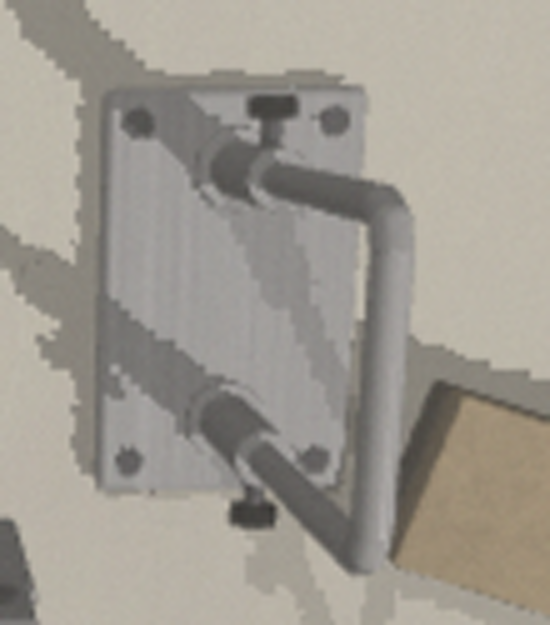

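```bash
python3 - <<'E'
from h import *
C=[px2w("w2",u,v,.008) for u,v in((361,113),(412.4,113),(359.6,193),(407,192))]
print(np.array(C),np.mean(C,0))
y=lambda a,b:np.arctan2(b[0]-a[0],a[1]-b[1])
print(y(C[0],C[2]),y(C[1],C[3]))
for z in(.145,.151,.157):
  a,b=px2w("w2",419,136,z),px2w("w2",413,207,z);print(z,np.linalg.norm(a-b),(a+b)/2,y(a,b))
# sanity: tag pose check
E
```

```text
[[0.53035361 0.21385338 0.008     ]
 [0.59780286 0.22092921 0.008     ]
 [0.54355622 0.10586087 0.008     ]
 [0.60966522 0.11426961 0.008     ]] [0.57034448 0.16372827 0.008     ]
0.12165117386198289 0.11076181405005278
0.145 0.06906814416839399 [0.57317945 0.16369486 0.145     ] 0.10098032664092264
0.151 0.06773679054331133 [0.57125879 0.16460418 0.151     ] 0.10098032664092359
0.157 0.0664054369182286 [0.56933814 0.1655135  0.157     ] 0.10098032664092298
```

>>> carry_out(plan="0.2 0.9 0 0 -1;0.2 0.9 0 0 -1;0.2 0.9 0 0 -1;0.12 0.9 0 0 -1;0 0.1 0 0 -1;0 0 0.3 0 -1;0 0 0.2 0 -1;0 0 0.1 0 -1;0 0 0 0 -1;0 0 0 0 -1")

```text
time_s: 10.88
ee_pos: [0.571, 0.1641, 0.4626]
ee_rot: [0.0, 0.669, 0.743, 0.0]
force: [0.0, -0.6, -1.8]
opening: 0.0217
```

```bash
python3 - <<'E'
from h import *
for i in range(3):
  s=observe();print(s["time_s"],s["ee_pos"],s["force"],s["wrist_torque"],s["opening"]); capture("wrist") if i<2 else 0
E
```

```text
10.875 [0.57101509 0.16405764 0.46257836] [ 0.04478494 -0.59804829 -1.83317935] [-0.03258093 -0.09155546 -0.06130178] 0.021702699834170332
10.925 [0.57106704 0.16404835 0.46257527] [ 1.16250693  0.44100886 -2.02163098] [-0.024114   -0.07643124  0.01500934] 0.021822527809894833
10.975 [0.57110772 0.1640889  0.46261544] [-0.24358639  0.00989    -1.25109859] [-0.06005458 -0.15785006 -0.01927919] 0.02173906614771944
```

>>> carry_out(plan="0 0 0.05 0 -1;0 0 0.05 0 -1;0 0 0.05 0 -1;0 0 0.05 0 -1;0 0 0.05 0 -1;0 0 0 0 -1")

```text
time_s: 11.72
ee_pos: [0.5711, 0.1641, 0.4558]
ee_rot: [-0.0, 0.669, 0.743, -0.0]
force: [-0.2, -0.1, -1.7]
opening: 0.0216
```

>>> carry_out(plan="0 0 0.04 0 -1;0 0 0.04 0 -1;0 0 0.04 0 -1;0 0 0 0 -1")

```text
time_s: 12.22
ee_pos: [0.5711, 0.1641, 0.4529]
ee_rot: [-0.0, 0.669, 0.743, -0.0]
force: [0.8, -0.0, -1.8]
opening: 0.0219
```

>>> carry_out(plan="0 0 0.04 0 -1;0 0 0.04 0 -1;0 0 0 0 -1")

```text
time_s: 12.6
ee_pos: [0.5711, 0.1641, 0.4508]
ee_rot: [-0.0, 0.669, 0.743, -0.0]
force: [0.0, 0.9, -2.0]
opening: 0.0216
```

Underside is at about 0.1596 with no contact yet.

>>> carry_out(plan="0 0 0.04 0 -1;0 0 0.03 0 -1;0 0 0 0 -1")

```text
time_s: 12.98
ee_pos: [0.5711, 0.1641, 0.4491]
ee_rot: [-0.0, 0.669, 0.743, -0.0]
force: [0.7, 1.5, -1.7]
opening: 0.022
```

>>> carry_out(plan="0 0 0.03 0 -1;0 0 0.03 0 -1;0 0 0 0 -1")

```text
time_s: 13.35
ee_pos: [0.5711, 0.1641, 0.448]
ee_rot: [0.0, 0.669, 0.743, 0.0]
force: [-0.3, 0.2, 0.0]
opening: 0.0217
```

>>> carry_out(plan="0 0 0.02 0 -1;0 0 0 0 -1")

```text
time_s: 13.6
ee_pos: [0.5711, 0.1641, 0.4478]
ee_rot: [0.0, 0.669, 0.743, 0.0]
force: [-0.6, 0.2, 3.5]
opening: 0.0219
```

```bash
python3 - <<'E'
from h import *
for i in range(4):
  s=observe();print(s["ee_pos"],s["force"]); capture("wrist") if i<3 else 0
E
```

```text
[0.57112166 0.1640787  0.4478225 ] [-0.59370138  0.17831828  3.51753921]
[0.57110604 0.16410443 0.44783961] [-1.93701949 -0.30852974  4.52154448]
[0.57113207 0.16406813 0.44779564] [-1.74108657 -0.13227871  4.39236668]
[0.57114335 0.1640941  0.44778389] [-1.38159468 -0.11683931  4.71137607]
```

Contact came at TCP z ≈ 0.4481, so the bar top is about 0.157. The press height is then TCP z = 0.371. I'll back off and lower beside the bar.

>>> carry_out(plan="0 0 -0.2 0 -1;0 0 -0.4 0 -1;0 -0.9 0 0 -1;0 -0.9 0 0 -1;0 0 0 0 -1;0 0 0.9 0 -1;0 0 0.9 0 -1;0 0 0.9 0 -1;0 0 0.9 0 -1;0 0 0.05 0 -1;0 0 0 0 -1;0 0 0 0 -1")

```text
time_s: 15.25
ee_pos: [0.5269, 0.1595, 0.3725]
ee_rot: [0.001, 0.669, 0.743, 0.001]
force: [0.1, -0.2, -1.9]
opening: 0.0218
```

```bash
python3 - <<'E'
from h import *
s=observe();print(s["time_s"],s["ee_pos"],s["force"],s["opening"]);snap("scene","s2");crop("scene" if 0 else "s2",170,120,290,310,3,"s2c")
E
```

```text
15.25 [0.52692398 0.15947198 0.37248072] [ 0.10976991 -0.20191146 -1.93532943] 0.021765575568064095
```

View pics/s2c.png

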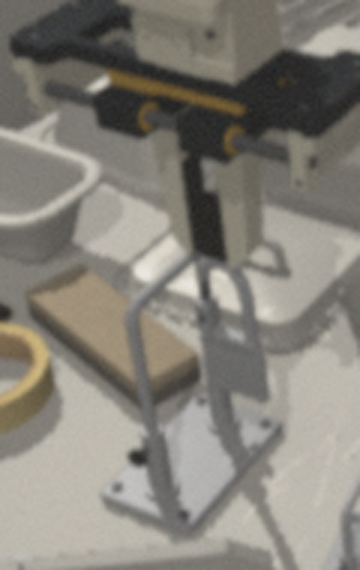

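The tag hangs upright beside the bar with the gate facing it (crop about (205,300)). I'll trim the height and press slowly.

>>> carry_out(plan="0 0.2 0.05 0 -1;0 0.2 0 0 -1;0 0.2 0 0 -1;0 0.05 0 0 -1;0 0.05 0 0 -1;0 0.05 0 0 -1;0 0 0 0 -1")

```text
time_s: 16.18
ee_pos: [0.545, 0.1614, 0.3697]
ee_rot: [-0.0, 0.669, 0.743, 0.0]
force: [0.2, -0.1, -1.5]
opening: 0.0215
```

>>> carry_out(plan="0 0.05 0 0 -1;0 0.05 0 0 -1;0 0.05 0 0 -1;0 0 0 0 -1")

```text
time_s: 16.68
ee_pos: [0.5488, 0.1618, 0.3697]
ee_rot: [-0.0, 0.669, 0.743, -0.0]
force: [-0.3, 0.4, -1.3]
opening: 0.0216
```

>>> carry_out(plan="0 0.05 0 0 -1;0 0.05 0 0 -1;0 0.05 0 0 -1;0 0 0 0 -1")

```text
time_s: 17.18
ee_pos: [0.5524, 0.1621, 0.3695]
ee_rot: [-0.0, 0.669, 0.743, -0.0]
force: [-2.3, 0.9, -2.4]
opening: 0.0215
```

>>> carry_out(plan="0 -0.1 -0.06 0 -1;0 0 0 0 -1;0 0.08 0 0 -1;0 0.05 0 0 -1;0 0.05 0 0 -1;0 0.05 0 0 -1;0 0 0 0 -1")

```text
time_s: 18.05
ee_pos: [0.5558, 0.1625, 0.3713]
ee_rot: [0.0, 0.669, 0.743, 0.0]
force: [-3.3, -0.6, -2.8]
opening: 0.022
```

>>> carry_out(plan="0 0.06 0 0 -1;0 0.06 0 0 -1;0 0 0 0 -1")

```text
time_s: 18.42
ee_pos: [0.5587, 0.1628, 0.371]
ee_rot: [-0.0, 0.669, 0.743, -0.0]
force: [-4.1, 0.2, -3.3]
opening: 0.022
```

>>> carry_out(plan="0 0.06 0 0 -1;0 0.06 0 0 -1;0 0 0 0 -1")

```text
time_s: 18.8
ee_pos: [0.5618, 0.1631, 0.371]
ee_rot: [-0.0, 0.669, 0.743, 0.0]
force: [-2.0, -0.3, -4.7]
opening: 0.0217
```

>>> carry_out(plan="0 0.06 0 0 -1;0 0.06 0 0 -1;0 0.06 0 0 -1;0 0 0 0 -1")

```text
time_s: 19.3
ee_pos: [0.5664, 0.1636, 0.3711]
ee_rot: [0.0, 0.669, 0.743, 0.0]
force: [-2.7, -0.3, -5.4]
opening: 0.022
```

>>> carry_out(plan="0 0.06 0 0 -1;0 0.06 0 0 -1;0 0 0 0 -1")

```text
time_s: 19.68
ee_pos: [0.5694, 0.1639, 0.3712]
ee_rot: [0.0, 0.669, 0.743, 0.0]
force: [-2.4, -0.1, -6.5]
opening: 0.0218
```

>>> carry_out(plan="0 0.06 0 0 -1;0 0.06 0 0 -1;0 0 0 0 -1")

```text
time_s: 20.05
ee_pos: [0.5726, 0.1642, 0.3712]
ee_rot: [0.0, 0.669, 0.743, 0.001]
force: [1.6, 0.1, -8.4]
opening: 0.0217
```

Bar is inside and past the nose. The gate is pushing it upward, so lowering the tag will bring the bar into the bend.

>>> carry_out(plan="0 0 0.08 0 -1;0 0 0.08 0 -1;0 0 0.08 0 -1;0 0 0.08 0 -1;0 0 0 0 -1")

```text
time_s: 20.68
ee_pos: [0.5722, 0.1642, 0.3634]
ee_rot: [0.0, 0.669, 0.743, 0.0]
force: [-0.2, 0.5, -1.7]
opening: 0.0217
```

>>> carry_out(plan="0 -0.04 0.06 0 -1;0 0 0.06 0 -1;0 0 0 0 -1")

```text
time_s: 21.05
ee_pos: [0.571, 0.1641, 0.36]
ee_rot: [-0.0, 0.669, 0.743, -0.0]
force: [0.2, 0.4, -1.8]
opening: 0.0218
```

The load is off, so the gate has sprung shut. Bend contact is expected at TCP z ≈ 0.354.

>>> carry_out(plan="0 0 0.05 0 -1;0 0 0.05 0 -1;0 0 0.05 0 -1;0 0 0.03 0 -1;0 0 0 0 -1")

```text
time_s: 21.68
ee_pos: [0.5711, 0.1641, 0.3556]
ee_rot: [-0.0, 0.669, 0.743, -0.0]
force: [-0.1, -0.2, -2.2]
opening: 0.0217
```

>>> carry_out(plan="0 0 0.02 0 -1;0 0 0.02 0 -1;0 0 0 0 -1")

```text
time_s: 22.05
ee_pos: [0.5711, 0.1641, 0.3548]
ee_rot: [0.0, 0.669, 0.743, 0.0]
force: [-0.4, -0.4, -1.6]
opening: 0.0219
```

```bash
python3 - <<'E'
from h import *
s=observe();print(s["time_s"],s["ee_pos"],s["force"],s["wrist_torque"],s["opening"]);snap("scene","s3");crop("s3",190,160,270,260,6,"s3c")
E
```

```text
22.05 [0.57112595 0.1640838  0.35475303] [-0.38977429 -0.43417615 -1.5977775 ] [-0.04217106 -0.17495482  0.02801876] 0.02191869375445612
```

View pics/s3c.png

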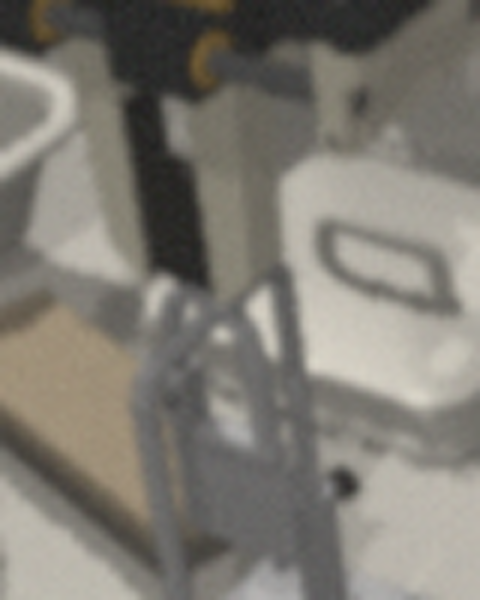

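The bar passes through the top of the loop (crop about (215,310)) and the tag is upright. Now down to light contact.

>>> carry_out(plan="0 0 0.02 0 -1;0 0 0.02 0 -1;0 0 0 0 -1")

```text
time_s: 22.48
ee_pos: [0.5712, 0.1641, 0.3543]
ee_rot: [0.0, 0.669, 0.743, 0.0]
force: [-1.6, -0.5, 3.2]
opening: 0.0214
```

>>> carry_out(plan="0 0 -0.01 0 -1;0 0 0 0 -0.4;0 0 0 0 -0.4;0 0 0 0 -0.4;0 0 0 0 0;0 0 0 0 0;0 0 0 0 0.3;0 0 0 0 0.3", squeeze=10)

```text
time_s: 23.48
ee_pos: [0.5711, 0.1641, 0.354]
ee_rot: [-0.0, 0.669, 0.743, 0.0]
force: [-0.4, 0.4, -0.3]
opening: 0.0589
```

>>> carry_out(plan="0 0 -0.3 0 0.3;0 0 -0.6 0 0.3;0 0 -0.9 0 0.3;0 0 -0.9 0 0.3;0 0 -0.9 0 0.3;0 0 -0.9 0 0.3;0 0 -0.5 0 0.3;0 0 0 0 0.3;0 0 0 0 0.3;0 0 0 0 0.3;0 0 0 0 0.3;0 0 0 0 0.3")

```text
time_s: 24.98
ee_pos: [0.5711, 0.1641, 0.4786]
ee_rot: [-0.0, 0.669, 0.743, -0.0]
force: [0.5, -0.0, 0.5]
opening: 0.0607
```

```bash
python3 - <<'E'
from h import *
s=observe();print(s["time_s"],s["ee_pos"],s["force"],s["opening"]);snap("scene","s4");snap("wrist","w4")
crop("s4",190,160,290,310,4,"a");crop("w4",230,60,430,260,3,"b")
a,b=cv2.imread("pics/a.png"),cv2.imread("pics/b.png");cv2.imwrite("pics/fin.png",cv2.resize(np.hstack([a,b[:,:400]]) if 0 else np.hstack([a,b[:600,:400]]),None,fx=1,fy=1))
print(w2px("w4",[.571,.164,.15]))
E
```

```text
24.975 [0.57109065 0.16408292 0.47860287] [ 0.52539993 -0.02824845  0.46808347] 0.06071851158653003
[317.10240695 190.90994536]
```

View pics/fin.png

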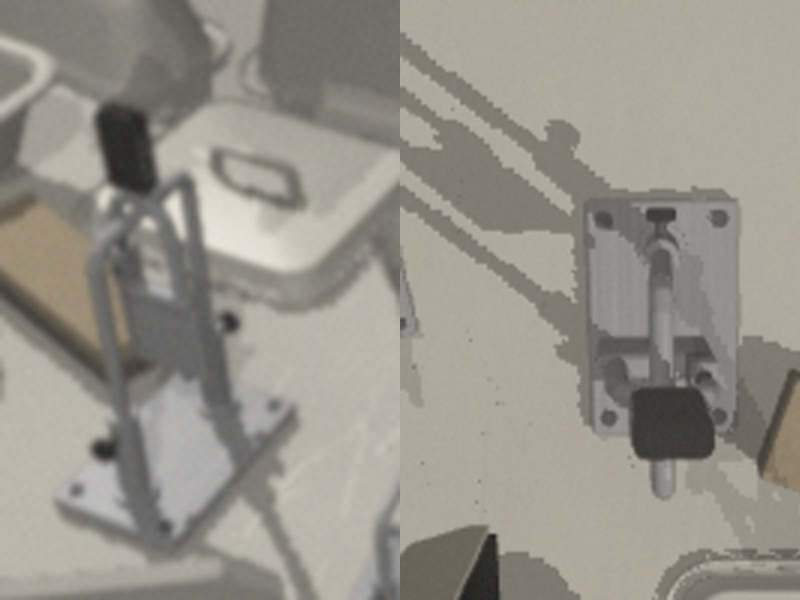

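Tag hangs free from the bar, nearly upright (tab at crop (672,422), about 4 px from the bar's line). I'll let any swing die out and compare frames.

>>> carry_out(plan="0 0 0 0 0.3;0 0 0 0 0.3;0 0 0 0 0.3;0 0 0 0 0.3;0 0 0 0 0.3;0 0 0 0 0.3;0 0 0 0 0.3;0 0 0 0 0.3;0 0 0 0 0.3;0 0 0 0 0.3;0 0 0 0 0.3;0 0 0 0 0.3")

```text
time_s: 26.58
ee_pos: [0.5711, 0.1641, 0.479]
ee_rot: [-0.0, 0.669, 0.743, 0.0]
force: [-0.3, -0.5, 0.0]
opening: 0.0604
```

```bash
python3 - <<'E'
from h import *
def tab(fn):
    g=cv2.blur(load(fn)[0],(3,3)).max(2)[170:225,290:350]; m=g<65; y,x=np.nonzero(m); return x.mean()+290,y.mean()+170,m.sum()
print(tab("w4"))
for i in range(6): snap("wrist","w5_%d"%i); print(tab("w5_%d"%i))
print(observe()["time_s"])
E
```

```text
(np.float64(319.87157894736845), np.float64(200.51157894736843), np.int64(475))
(np.float64(319.7406639004149), np.float64(200.37966804979254), np.int64(482))
(np.float64(319.80785123966945), np.float64(200.38429752066116), np.int64(484))
(np.float64(319.85564853556485), np.float64(200.36610878661088), np.int64(478))
(np.float64(319.7745901639344), np.float64(200.33811475409837), np.int64(488))
(np.float64(319.8168724279835), np.float64(200.36213991769546), np.int64(486))
(np.float64(319.71991701244815), np.float64(200.33195020746888), np.int64(482))
26.875
```

At rest, with the gripper clear. Handing in.

```bash
python3 -c "
from bench import job_done
print(job_done())"
```

```text
the job is handed in; nothing more can be done
None
```

The tag is hanging from the larger stand's eye, and I handed the job in at about 27 s of the 61 s allowed; no verdict was reported.

- **Feeling for the bar:** I drew the tag straight up out of the rack and lowered its underside onto the bar. It touched at about 6 N, which puts the top of the bar about 157 mm above the table.
- **Hooking:** I pressed the gate sideways against the bar at about 73 mm up the tag. The highest wrist readings between moves were about 4 N sideways and 7 N vertically. Once the bar was past the nose, I lowered the tag so the bar went into the bend. The load dropped back to just the tag's weight, as it should when the gate springs shut.
- **Last checks:** The tag hangs with the bar through the top of the loop, leaning by roughly 5° (limit 20°). It stayed still to within about 0.2 pixel over the last two seconds. The open gripper is about 12 cm above its release height.
- **Not checked directly:** I judged the gate shut from the force drop and the camera view, since there is no reading of its angle. I took no before-and-after measurement of the other things on the table, but the arm kept clear of them and I noticed no contact.

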